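# Twist the grinding cup home in the grinder base

## Task

Lower the steel grinding cup into the mouth of the spice grinder's white base so that its two pins drop through the two notches, and let go so that it stands there free. Then take hold of it afresh, and press and twist it clockwise (seen from above) until it has gone fully down onto its seat, and let go. Keep the cup upright, and leave the jars, the mill, the garlic and the plate where they are.

Things in the scene. Friction and masses are not known exactly. Their poses are not given: they have to be found in the camera images.
- grinding_cup: Open steel cup, 60 mm outside diameter (61.6 at the rim bead), 100 mm tall, wall 3 mm, inner floor 35 mm up, 0.2 to 0.4 kg; stands upright on the worktop, any yaw. Origin: centre of the foot's underside, z up. Two pins stick out low on its own +x and -x sides, a red stripe up the wall above each; same after half a turn. Grasp across its diameter about 78 mm above the foot.
- cup_pin (a point): Centre of the tip of the cup's +x pin, 37 mm from the axis, 18 mm above the foot (the other pin is on the far side, -x). Pins are round, 7 mm thick, and stick out 7 mm from the wall. Below them the foot tapers over its lowest 7.5 mm to 50 mm diameter.
- cup_rim (a point): Centre of the cup's mouth, 100 mm above its foot; axes as the cup's.
- grinder_base: White round motor base, fixed, about 134 mm diameter, 80 mm tall, button on its front (own -x). Origin: centre of its underside on the worktop, z up. Same after half a turn, but for the button. With the pins on the lip beside the notches the cup's foot is 61.5 mm above this origin; pins through the notches, resting on the ledge: 51.5 mm; fully home: 40 mm.
- base_mouth (a point): Centre of the base's mouth, level with the top of its grey lip, 80 mm above the worktop; axes as the base's. Bore 63 mm in diameter; lip 6 mm thick.
- base_notch (a point): The notch in the lip on the base's own +x side, 37 mm from the axis, at lip height; the other is across on -x. Each is about 15 mm wide, reaches 43 mm out and is marked by a red bar on the white rim. From its ledge a pin can only go clockwise seen from above, under the lip: level for 8 degrees, down 12 mm over the next 64 degrees, then level to the stop.
- base_stop (a point): The stop of the pin that entered at base_notch, 85 degrees clockwise of it seen from above (small black dot on the rim), 37 mm from the axis, at lip height. The cup can reach its seat only with its pins within about 10 degrees of the stops.
- base_seat (a point): Centre of the rubber seat at the bottom of the well, 40 mm above the base's origin. Three sprung rubber pads just above it (about 9 mm up, roughly 8 N each) grip the foot, so the cup does not sink by itself: press it down lightly, 5 to 15 N, while twisting, with a torque of up to about 0.7 N m.
- spice_red: Bystander: spice jar with a red cap, 45 mm diameter, 106 mm tall; origin at the centre of its underside.
- spice_black: Bystander: spice jar with a black-brown cap, 44 mm diameter, 105 mm tall; origin at the centre of its underside.
- mill: Bystander: dark wooden mill, 53 mm diameter, 131 mm tall; origin at the centre of its underside.
- garlic: Bystander: garlic bulb, 41 mm diameter, 50 mm tall; origin at the centre of its underside.
- plate: Bystander: white side plate, 200 mm diameter, 20 mm tall, with a lemon on it; origin at the centre of its underside.

How it is judged:
On the way:
1. the cup stands in the mouth with both pins through the notches, upright and not touched by the robot (z of grinding_cup in the frame of grinder_base between 0.045 and 0.0545 m and horizontal distance between grinding_cup and grinder_base below 0.005 m and angle between grinding_cup's own z axis and vertical below 0.12 rad and contact force between each of the arm, the fingers and grinding_cup below 0.2 N), for 0.2 s.
At the end, for the whole second after the job is handed in: The cup is in the base, its foot down on the seat (within 1.5 mm), centred within 4 mm, upright within 0.06 rad, its pins turned at least 1.2 rad from the notches, at rest and released (z of grinding_cup in the frame of grinder_base below 0.0415 m and horizontal distance between grinding_cup and grinder_base below 0.004 m and angle between grinding_cup's own z axis and vertical below 0.06 rad and angle between the x axis of grinding_cup and the x axis of grinder_base, either way round above 1.2 rad and linear speed of grinding_cup below 0.02 m/s and contact force between the fingers and grinding_cup below 0.2 N); the robot touches nothing.
It fails at once if the cup is tipped over (angle between grinding_cup's own z axis and vertical above 0.8 rad).
It fails at once if a bystander is moved by more than 25 mm (distance of any of spice_red, spice_black, mill, garlic, plate from where it was at the start of the episode above 0.025 m).
It also fails if it takes over 64 s, if anything falls off the work surface, if the arm or the gripper's body presses on something with over 40 N, if the wrist force passes 120 N, or if a joint passes its speed limit or range.

## Robot

A 6-joint arm with a two-finger parallel gripper is mounted at the origin on a cart in front of the work surface, level with it; the furniture and walls round the work are solid. World frame = base frame: x ahead of the robot, y to its left, z up, the work surface at z = 0. Lengths are in m, angles in rad, forces in N, time in s.
With the tool pointing down it reaches from about 0.35 to 0.975 m from the base axis. Payload 4.9 kg.
Tool frame: the origin (TCP) lies midway between the tips of the shut fingers; the grasp point (between the pads) lies 19 mm behind it; z points along the fingers, y is the line along which they close (so a half turn about z gives the same grasp; the last joint's range is limited). The gripper opens to 85 mm and grips with 20 to 120 N. Pads are 22 mm wide; open, the fingers measure 114 mm over their backs; the gripper's body (76 mm by 85 mm) begins 54 mm behind the grasp point. The pads swing forward as they close: fully open they stand 13 mm farther back than shut.
Start: joints at [-1.438, 0.053, 1.613, -0, 1.476, -0.119], TCP at [0.156, -0.605, 0.231] pointing down, gripper open.
Joint ranges: [-3.01, 3.01], [-1.01, 2.22], [0.06, 2.58], [-1.02, 4.17], [0.09, 2.62], [-3.14, 3.14]. Speed limits (rad/s): [2.57, 2.57, 3.14, 3.14, 3.14, 3.14].

## Interface

Orientations are given as a rotation vector (axis times angle).
In Python, from station import ctrl gives the robot as it stands.
- The arm moves only by the shell command python3 -m handwheel 'ROWS' [FORCE]. ROWS is JSON, a list of rows, each an object with "gripper": the gripper command: -1 is fully open, 1 is shut, values between are in proportion; "offset": the shift along the tool's x, y, z in mm, a list of three; "rotation": the turn, a rotation vector about the tool's x, y, z in rad, a list of three. A call has exactly 8 rows; each row is the pose to reach, as a shift and turn from the pose commanded when the call began, along the tool's axes at that moment; what a row does not reach only later rows make up. A row lasts 1/8 s, in which the tool goes at most 62.5 mm and 10.7 degrees, less where a joint would pass 70% of its speed; a pose out of reach is approached as far as the arm can. A call with a gripper value outside its range is refused whole. The fingers move at their own pace and stop on an object; FORCE is the grip in N (left out, the last holds). Time passes only in rows, so rows that repeat a pose let the fingers close, or fill a call up. It gives the time, the measured TCP pose, the force, the opening and the grip force at its end, in the units of the state.
- ctrl.get_obs(): the state, without advancing time (a new reading comes with each control period).
- ctrl.get_image(name): name is "scene" or "top"; returns a dict with "image" (420x560x3 uint8, red, green, blue), "fovy" (degrees; the focal length in pixels is half the picture's height over the tangent of half this angle, whatever the lens; pixels are square), "cx", "cy" (the principal point, pixels), "xyz" and "attitude" of the camera in the world. Camera axes: x right, y up, looking along -z (the intrinsics and any distortion apply to the point x, -y, -z); pixel columns grow to the right and rows downward; lengths in m; the calibration is good to about 2 mm. A picture is of the moment at which its call begins. There is no depth.
- ctrl.finish_job(): hands the job in; it is judged then, once.
The state is a dict: "t": time; "q": joint angles; "dq": joint speeds; "effort": joint torques, N m; "tool_pos": TCP position; "tool_rot": TCP orientation; "contact_force": force on the tool from outside, world axes, zero at the start; "wrist_torque": the same for the moment, N m; "opening": finger opening in m; "grip_force": force on a finger pad.
Only numpy, scipy, OpenCV 4.12 (cv2) and the standard library are available. Lean on these libraries where they do the work, as an engineer would, in place of code of your own. Each camera call takes 0.05 s, during which the arm holds its last target. There are 200 camera calls.

## Working session

There is one attempt and no reset: what is moved stays moved. The work goes in short steps, Python scripts to look and compute and a shell command to move; the robot and the scene stay as the last step left them, time stands still between calls to the robot, and variables do not carry over. Pictures are saved under pics/ and viewed, at most 10 in all, crops included, and the job is handed in when it is done.

```bash
mkdir -p pics; ls; python3 - <<'E'
from station import ctrl
import cv2
for n in("scene","top"):
    d=ctrl.get_image(n); cv2.imwrite(f"pics/{n}0.png",d["image"][:,:,::-1])
    print({k:v for k,v in d.items() if k!="image"})
print(ctrl.get_obs())
E
```

```text
pics
{'fovy': 50.307840887924726, 'cx': 284.4489059108792, 'cy': 207.25848785386412, 'xyz': array([-0.31508187,  0.84370399,  0.6483966 ]), 'attitude': array([ 0.52693324, -1.30443761, -2.02602398])}
{'fovy': 51.47166788745601, 'cx': 273.43273817836655, 'cy': 201.58437351981843, 'xyz': array([0.42802473, 0.02182835, 1.34459924]), 'attitude': array([ 0.05555026, -0.05674371, -1.59568317])}
{'t': 0.1, 'q': array([-1.43801387e+00,  5.33224850e-02,  1.61418310e+00, -8.38127130e-06,
        1.47601154e+00, -1.19009162e-01]), 'dq': array([ 0.00033745, -0.00184151, -0.00212912,  0.00040707, -0.00112911,
        0.00145845]), 'effort': array([ 1.12514303e-03, -3.94904351e+01, -3.71362102e+01, -4.72896227e-05,
        3.96392730e-03,  1.50650555e-05]), 'tool_pos': array([ 0.15562762, -0.60471667,  0.23015057]), 'tool_rot': array([-3.11481949e+00, -3.94228992e-01,  3.39017333e-05]), 'contact_force': array([-0.54371203,  0.44898962, -0.23319342]), 'wrist_torque': array([ 0.00296232, -0.03144055,  0.00464787]), 'grip_force': 0.0, 'opening': 0.08553147950469346}
```

View pics/scene0.png

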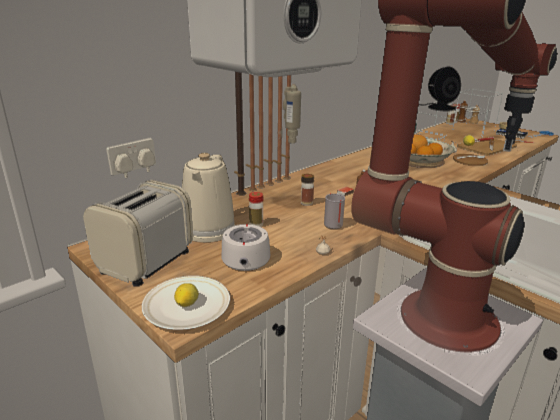

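View pics/top0.png

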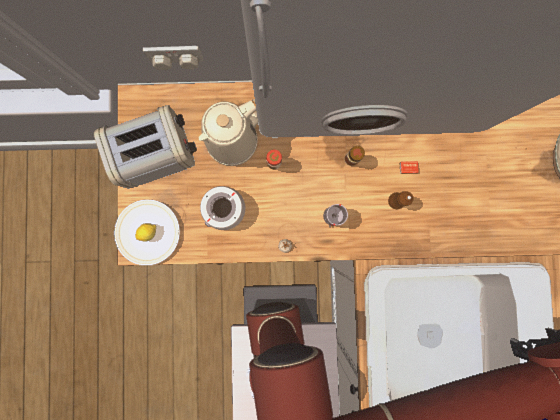

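The top view shows the cup near (336,215), the base near (222,208) and the garlic at (286,245). The jars are at (274,157) and (355,155), the mill is at (400,200). I'll enlarge the cup and the base next.

```bash
cat > h.py <<'E'
import numpy as np, cv2
from scipy.spatial.transform import Rotation as R
def cam(d):
    f=210/np.tan(np.radians(d["fovy"]/2)); return f,R.from_rotvec(d["attitude"]).as_matrix()
def ray(d,u,v,z):
    f,M=cam(d); r=M@np.array([(u-d["cx"])/f,-(v-d["cy"])/f,-1]); c=np.array(d["xyz"]); return c+r*(z-c[2])/r[2]
def proj(d,p):
    f,M=cam(d); q=(np.atleast_2d(p)-d["xyz"])@M; return np.c_[d["cx"]+f*q[:,0]/-q[:,2], d["cy"]-f*q[:,1]/-q[:,2]]
E
python3 - <<'E'
from station import ctrl
from h import *
I={n:ctrl.get_image(n) for n in("scene","top")}
import pickle; pickle.dump(I,open("I0.pkl","wb"))
def crop(n,u,v,w=25,s=8): return cv2.resize(I[n]["image"][v-w:v+w,u-w:u+w,::-1],None,fx=s,fy=s,interpolation=cv2.INTER_CUBIC)
t=np.hstack([crop("top",222,208,25,8),crop("top",336,215,25,8)])
cv2.imwrite("pics/c1.png",t)
t=np.hstack([crop("scene",245,245,30,6),crop("scene",335,210,30,6)])
cv2.imwrite("pics/c2.png",t)
for n,u,v,z in(("base",222,206,.08),("cup",336,215,.1),("garlic",286,245,.03),("red",274,157,.1),("black",355,155,.1),("mill",400,200,.12)): print(n,ray(I["top"],u,v,z))
E
```

```text
base [0.50921059 0.16956626 0.08      ]
cup [ 0.47381363 -0.15801465  0.1       ]
garlic [ 0.39014377 -0.014759    0.03      ]
red [0.64569838 0.01480685 0.1       ]
black [ 0.645531   -0.21903872  0.1       ]
mill [ 0.510726   -0.33697528  0.12      ]
```

View pics/c1.png

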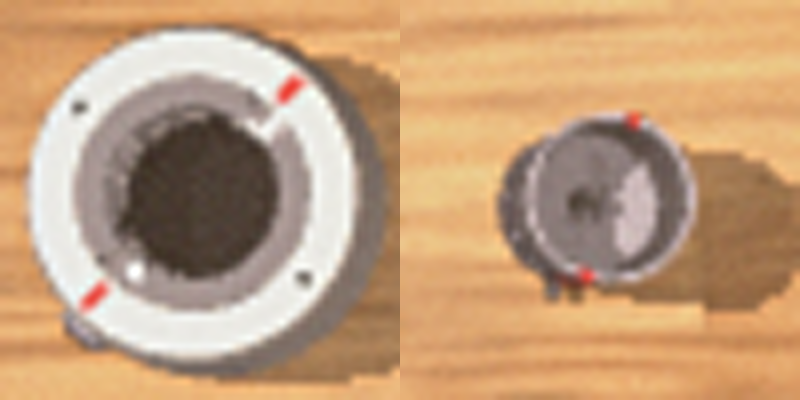

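View pics/c2.png

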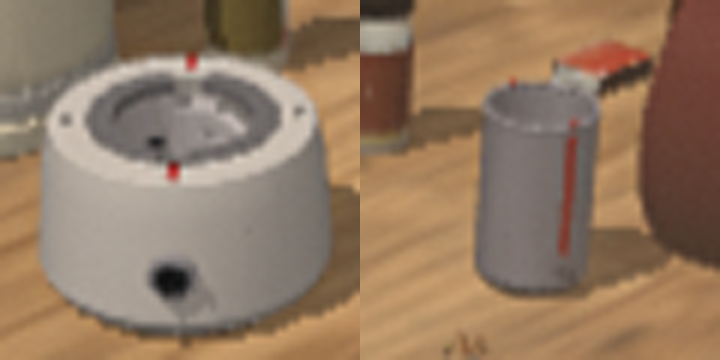

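The top crop shows the base bars at (290,90) and (94,296), its dots at (79,107) and (304,277), and the cup stripes at (634,121) and (587,276). The scene crop shows the same marks. Next I'll fit poses from both cameras.

```bash
cat > m.py <<'E'
from h import *; import pickle
from scipy.optimize import least_squares
I=pickle.load(open("I0.pkl","rb"))
def P(o,s,L): return (np.array(L,float)+.5)/s-.5+np.array(o)
bt=P((197,183),8,[(290,90),(94,296),(79,107),(304,277)]); bs=P((215,215),6,[(192,62),(174,172),(66,120),(299,110)])
ct=P((311,190),8,[(234,121),(187,276)]); cs=P((305,180),6,[(154,82),(215,125)])
for nm,a,z in(("base t",("top",bt),.08),("base s",("scene",bs),.08),("cup t",("top",ct),.1),("cup s",("scene",cs),.1)):
    X=np.array([ray(I[a[0]],*p,z) for p in a[1]]); d=X[0]-X[1]
    print(nm,X[:2].mean(0).round(4),"dots" ,X[2:].mean(0).round(4) if len(X)>2 else "",np.degrees(np.arctan2(d[1],d[0])).round(1),np.linalg.norm(d[:2]).round(4), [] if len(X)<4 else np.degrees(np.arctan2(*(X[2]-X[3])[1::-1])).round(1))
E
python3 m.py
python3 - <<'E'
from h import *
print(R.from_rotvec([-3.1148,-.39423,0]).as_matrix().round(4))
E
```

```text
base t [0.5074 0.1737 0.08  ] dots [0.5077 0.174  0.08  ] -44.7 0.103 51.6
base s [0.5041 0.1744 0.08  ] dots [0.504  0.1745 0.08  ] -44.3 0.103 52.7
cup t [ 0.4756 -0.1606  0.1   ] dots  -18.9 0.0581 []
cup s [ 0.4727 -0.1606  0.1   ] dots  -19.0 0.0601 []
[[ 9.685e-01  2.491e-01 -2.000e-04]
 [ 2.491e-01 -9.685e-01  1.900e-03]
 [ 2.000e-04 -1.900e-03 -1.000e+00]]
```

```bash
python3 -m handwheel '[{"gripper":-1,"offset":[45,-38,0],"rotation":[0,0,0]},{"gripper":-1,"offset":[92,-77,0],"rotation":[0,0,0]},{"gripper":-1,"offset":[138,-116,0],"rotation":[0,0,0]},{"gripper":-1,"offset":[185,-155,0],"rotation":[0,0,0]},{"gripper":-1,"offset":[232,-194,0],"rotation":[0,0,0]},{"gripper":-1,"offset":[278,-233,0],"rotation":[0,0,0]},{"gripper":-1,"offset":[325,-272,0],"rotation":[0,0,0]},{"gripper":-1,"offset":[365,-305,0],"rotation":[0,0,0]}]' 40
```

```text
t: 1.2
tool_pos: [0.4341, -0.217, 0.2314]
tool_rot: [3.116, 0.396, 0.001]
contact_force: [0.3, -0.1, 0.3]
opening: 0.0854
grip_force: 0.0
```

```bash
python3 -m handwheel '[{"gripper":-1,"offset":[27,-23,0],"rotation":[0,0,0]},{"gripper":-1,"offset":[54,-46,10],"rotation":[0,0,0]},{"gripper":-1,"offset":[54,-46,40],"rotation":[0,0,0]},{"gripper":-1,"offset":[54,-46,75],"rotation":[0,0,0]},{"gripper":-1,"offset":[54,-46,90],"rotation":[0,0,0]},{"gripper":-1,"offset":[54,-46,90],"rotation":[0,0,0]},{"gripper":-1,"offset":[54,-46,90],"rotation":[0,0,0]},{"gripper":-1,"offset":[54,-46,90],"rotation":[0,0,0]}]' 40
python3 - <<'E'
from station import ctrl
from h import *
d=ctrl.get_image("top"); cv2.imwrite("pics/c3.png",cv2.resize(d["image"][165:265,276:416,::-1],None,fx=5,fy=5,interpolation=cv2.INTER_CUBIC))
o=ctrl.get_obs(); print(o["tool_pos"],o["q"])
d=ctrl.get_image("scene"); cv2.imwrite("pics/c4.png",cv2.resize(d["image"][120:270,235:435,::-1],None,fx=4,fy=4,interpolation=cv2.INTER_CUBIC))
E
```

```text
t: 2.2
tool_pos: [0.4749, -0.1616, 0.143]
tool_rot: [3.115, 0.394, 0.004]
contact_force: [-0.1, 0.0, -0.1]
opening: 0.0854
grip_force: 0.0
[ 0.47481513 -0.16144168  0.14279816] [-4.76251757e-01 -1.77887944e-01  1.98419834e+00  1.18686957e-05
  1.33274150e+00  8.42925738e-01]
```

View pics/c4.png

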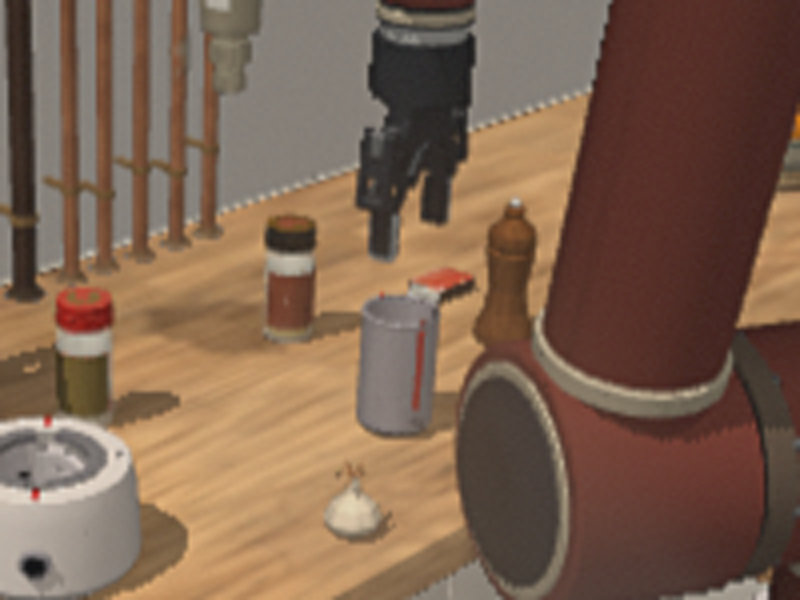

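The gripper hangs over the cup: fingertips at crop (385,255) and (436,218), rim centre at (400,305). I'll check the offset by projection.

```bash
python3 - <<'E'
from h import *; import pickle
I=pickle.load(open("I0.pkl","rb"))["scene"]
print(((proj(I,[[.4748,-.1614,.156],[.4748,-.1614,.1],[.4727,-.1606,.1]])-[235,120])*4).round(0))
E
```

```text
[[404. 238.]
 [399. 306.]
 [401. 307.]]
```

```bash
python3 -m handwheel '[{"gripper":-1,"offset":[0,0,20],"rotation":[0,0,0]},{"gripper":-1,"offset":[0,0,45],"rotation":[0,0,0]},{"gripper":-1,"offset":[0,0,70],"rotation":[0,0,0]},{"gripper":-1,"offset":[0,0,86],"rotation":[0,0,0]},{"gripper":-1,"offset":[0,0,86],"rotation":[0,0,0]},{"gripper":-1,"offset":[0,0,86],"rotation":[0,0,0]},{"gripper":-0.3,"offset":[0,0,86],"rotation":[0,0,0]},{"gripper":0,"offset":[0,0,86],"rotation":[0,0,0]}]' 40
python3 -m handwheel '[{"gripper":0.3,"offset":[0,0,0],"rotation":[0,0,0]},{"gripper":1,"offset":[0,0,0],"rotation":[0,0,0]},{"gripper":1,"offset":[0,0,0],"rotation":[0,0,0]},{"gripper":1,"offset":[0,0,0],"rotation":[0,0,0]},{"gripper":1,"offset":[0,0,0],"rotation":[0,0,0]},{"gripper":1,"offset":[0,0,0],"rotation":[0,0,0]},{"gripper":1,"offset":[0,0,-15],"rotation":[0,0,0]},{"gripper":1,"offset":[0,0,-30],"rotation":[0,0,0]}]' 40
```

```text
t: 3.3
tool_pos: [0.4748, -0.1609, 0.0568]
tool_rot: [-3.117, -0.394, -0.002]
contact_force: [-1.3, 2.5, 6.5]
opening: 0.0608
grip_force: 42.2
t: 4.3
tool_pos: [0.4737, -0.1608, 0.0858]
tool_rot: [-3.116, -0.395, 0.001]
contact_force: [0.6, 0.4, -4.1]
opening: 0.0605
grip_force: 43.7
```

```bash
python3 -m handwheel '[{"gripper":1,"offset":[0,0,-30],"rotation":[0,0,0]},{"gripper":1,"offset":[0,0,-60],"rotation":[0,0,0]},{"gripper":1,"offset":[0,0,-90],"rotation":[0,0,0.05]},{"gripper":1,"offset":[15,-42,-90],"rotation":[0,0,0.1]},{"gripper":1,"offset":[30,-84,-90],"rotation":[0,0,0.18]},{"gripper":1,"offset":[46,-127,-90],"rotation":[0,0,0.26]},{"gripper":1,"offset":[61,-169,-90],"rotation":[0,0,0.35]},{"gripper":1,"offset":[76,-211,-90],"rotation":[0,0,0.436]}]' 40
```

```text
t: 5.3
tool_pos: [0.4951, 0.0637, 0.1762]
tool_rot: [3.128, -0.294, 0.002]
contact_force: [0.2, 0.4, -3.6]
opening: 0.0603
grip_force: 44.3
```

```bash
python3 -m handwheel '[{"gripper":1,"offset":[-3,-28,0],"rotation":[0,0,0]},{"gripper":1,"offset":[-5,-56,0],"rotation":[0,0,0]},{"gripper":1,"offset":[-8,-84,0],"rotation":[0,0,0]},{"gripper":1,"offset":[-10,-111,0],"rotation":[0,0,0]},{"gripper":1,"offset":[-10,-111,0],"rotation":[0,0,0]},{"gripper":1,"offset":[-10,-111,0],"rotation":[0,0,0]},{"gripper":1,"offset":[-10,-111,0],"rotation":[0,0,0]},{"gripper":1,"offset":[-10,-111,0],"rotation":[0,0,0]}]' 40
python3 - <<'E'
from station import ctrl
from h import *
import pickle
I={n:ctrl.get_image(n) for n in("scene","top")}; pickle.dump(I,open("I1.pkl","wb"))
a=I["scene"]["image"][170:280,200:300,::-1]; b=I["top"]["image"][163:253,172:272,::-1]
f=lambda x,s:cv2.resize(x,None,fx=s,fy=s,interpolation=cv2.INTER_CUBIC)
cv2.imwrite("pics/c5.png",f(a,5));cv2.imwrite("pics/c6.png",f(b,6))
print(ctrl.get_obs()["tool_pos"])
E
```

```text
t: 6.3
tool_pos: [0.5056, 0.1726, 0.1753]
tool_rot: [3.128, -0.291, -0.0]
contact_force: [-0.0, -0.5, -3.2]
opening: 0.0603
grip_force: 44.6
[0.50561941 0.17284388 0.17534134]
```

View pics/c5.png

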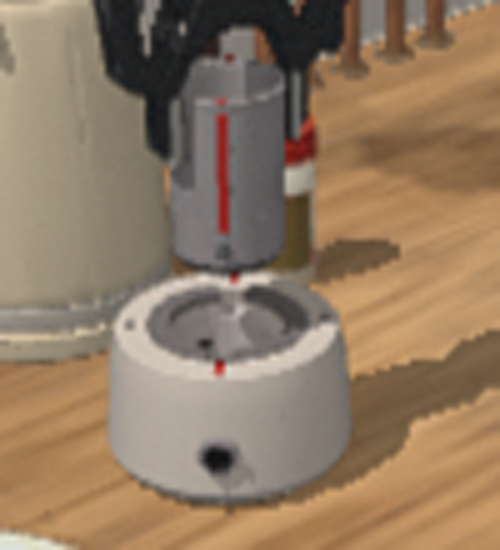

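The cup hangs over the mouth: stripe tops at crop (222,101) and (230,57), base bars at (234,279) and (219,368). I'll compute the residual offset.

```bash
python3 - <<'E'
from h import *; import pickle
d=pickle.load(open("I1.pkl","rb"))["scene"]
P=lambda L:[(np.array(p)+.5)/5-.5+[200,170] for p in L]
for L,z in(([(230,57),(222,101)],.219),([(234,279),(219,368)],.08),([(326,316),(128,325)],.08)):
    X=np.array([ray(d,*p,z) for p in P(L)]); e=X[0]-X[1]; print(X.mean(0).round(4),np.degrees(np.arctan2(e[1],e[0])),np.linalg.norm(e))
E
```

```text
[0.5036 0.1724 0.219 ] -43.70609812789305 0.05939058512170658
[0.5034 0.1756 0.08  ] -44.38674525208874 0.09982985589910583
[0.5043 0.1743 0.08  ] -126.96278997204386 0.10549799836812543
```

```bash
python3 -m handwheel '[{"gripper":1,"offset":[0,-1.5,10],"rotation":[0,0,0]},{"gripper":1,"offset":[0,-1.5,20],"rotation":[0,0,0]},{"gripper":1,"offset":[0,-1.5,30],"rotation":[0,0,0]},{"gripper":1,"offset":[0,-1.5,38],"rotation":[0,0,0]},{"gripper":1,"offset":[0,-1.5,44],"rotation":[0,0,0]},{"gripper":1,"offset":[0,-1.5,49],"rotation":[0,0,0]},{"gripper":1,"offset":[0,-1.5,53],"rotation":[0,0,0]},{"gripper":1,"offset":[0,-1.5,53],"rotation":[0,0,0]}]' 40
```

```text
t: 7.4
tool_pos: [0.5057, 0.1747, 0.122]
tool_rot: [3.128, -0.289, -0.001]
contact_force: [-0.0, -0.6, -3.5]
opening: 0.0603
grip_force: 44.5
```

Foot is at about 66 mm with no contact. I'll go down slowly through the notches.

```bash
python3 -m handwheel '[{"gripper":1,"offset":[0,0,2],"rotation":[0,0,0]},{"gripper":1,"offset":[0,0,4],"rotation":[0,0,0]},{"gripper":1,"offset":[0,0,6],"rotation":[0,0,0]},{"gripper":1,"offset":[0,0,7],"rotation":[0,0,0]},{"gripper":1,"offset":[0,0,8],"rotation":[0,0,0]},{"gripper":1,"offset":[0,0,9],"rotation":[0,0,0]},{"gripper":1,"offset":[0,0,9],"rotation":[0,0,0]},{"gripper":1,"offset":[0,0,9],"rotation":[0,0,0]}]' 40
```

```text
t: 8.4
tool_pos: [0.5059, 0.1748, 0.1134]
tool_rot: [-3.128, 0.289, -0.0]
contact_force: [1.0, 0.2, -3.6]
opening: 0.0602
grip_force: 44.5
```

```bash
python3 -m handwheel '[{"gripper":1,"offset":[0,0,1],"rotation":[0,0,0]},{"gripper":1,"offset":[0,0,2],"rotation":[0,0,0]},{"gripper":1,"offset":[0,0,3],"rotation":[0,0,0]},{"gripper":1,"offset":[0,0,4],"rotation":[0,0,0]},{"gripper":1,"offset":[0,0,5],"rotation":[0,0,0]},{"gripper":1,"offset":[0,0,5],"rotation":[0,0,0]},{"gripper":1,"offset":[0,0,5],"rotation":[0,0,0]},{"gripper":1,"offset":[0,0,5],"rotation":[0,0,0]}]' 40
```

```text
t: 9.4
tool_pos: [0.5059, 0.1748, 0.1083]
tool_rot: [3.128, -0.289, 0.0]
contact_force: [1.1, 0.6, -3.5]
opening: 0.0604
grip_force: 44.6
```

```bash
python3 -m handwheel '[{"gripper":1,"offset":[0,0,1],"rotation":[0,0,0]},{"gripper":1,"offset":[0,0,1],"rotation":[0,0,0]},{"gripper":0.3,"offset":[0,0,1],"rotation":[0,0,0]},{"gripper":-0.3,"offset":[0,0,1],"rotation":[0,0,0]},{"gripper":-1,"offset":[0,0,1],"rotation":[0,0,0]},{"gripper":-1,"offset":[0,0,1],"rotation":[0,0,0]},{"gripper":-1,"offset":[0,0,1],"rotation":[0,0,0]},{"gripper":-1,"offset":[0,0,1],"rotation":[0,0,0]}]' 40
python3 - <<'E'
from station import ctrl
from h import *
import pickle
I={n:ctrl.get_image(n) for n in("scene","top")}; pickle.dump(I,open("I2.pkl","wb"))
a=I["scene"]["image"][170:280,200:300,::-1]
cv2.imwrite("pics/c7.png",cv2.resize(a,None,fx=5,fy=5,interpolation=cv2.INTER_CUBIC))
o=ctrl.get_obs();print(o["tool_pos"],o["contact_force"],o["q"],o["opening"])
E
```

```text
t: 10.4
tool_pos: [0.5059, 0.1748, 0.1073]
tool_rot: [-3.128, 0.289, -0.0]
contact_force: [0.1, -0.7, -0.6]
opening: 0.0858
grip_force: 0.0
[0.50588346 0.17476631 0.10724938] [-0.22996197  0.23384616  0.33828933] [ 1.93526576e-01 -5.07641120e-02  1.93139320e+00  4.45865458e-05
  1.26093881e+00  1.94856160e+00] 0.08520734413935951
```

View pics/c7.png

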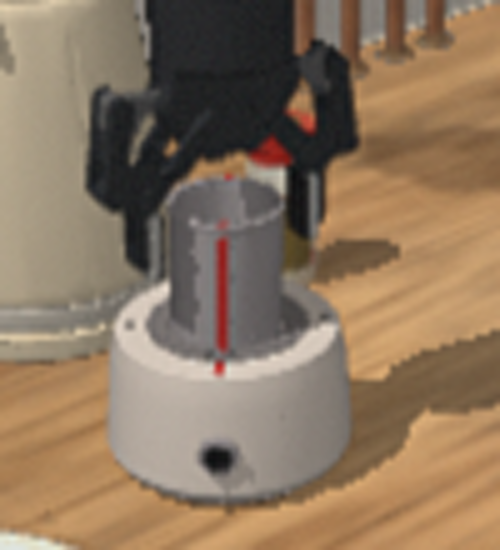

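```bash
python3 - <<'E'
from h import *; import pickle
d=pickle.load(open("I2.pkl","rb"))["scene"]
P=lambda L:[(np.array(p)+.5)/5-.5+[200,170] for p in L]
for z in(.1515,.1615):
    X=np.array([ray(d,*p,z) for p in P([(230,177),(222,224)])]); e=X[0]-X[1]; print(z,X.mean(0).round(4),np.degrees(np.arctan2(e[1],e[0])),np.linalg.norm(e))
E
python3 -m handwheel '[{"gripper":-1,"offset":[0,0,0],"rotation":[0,0,-0.15]},{"gripper":-1,"offset":[0,0,0],"rotation":[0,0,-0.3]},{"gripper":-1,"offset":[0,0,0],"rotation":[0,0,-0.45]},{"gripper":-1,"offset":[0,0,0],"rotation":[0,0,-0.6]},{"gripper":-1,"offset":[0,0,0],"rotation":[0,0,-0.75]},{"gripper":-1,"offset":[0,0,0],"rotation":[0,0,-0.9]},{"gripper":-1,"offset":[0,0,0],"rotation":[0,0,-1.05]},{"gripper":-1,"offset":[0,0,0],"rotation":[0,0,-1.2]}]' 40
```

```text
0.1515 [0.5033 0.1744 0.1515] -43.935557068992146 0.057432113686592026
0.1615 [0.4868 0.1879 0.1615] -43.93555706899205 0.05627629748842752
t: 11.5
tool_pos: [0.5059, 0.1748, 0.1073]
tool_rot: [2.741, 1.535, 0.0]
contact_force: [0.1, 0.1, 0.3]
opening: 0.0854
grip_force: 0.0
```

```bash
python3 -m handwheel '[{"gripper":-0.3,"offset":[0,0,0],"rotation":[0,0,0]},{"gripper":0.3,"offset":[0,0,0],"rotation":[0,0,0]},{"gripper":1,"offset":[0,0,0],"rotation":[0,0,0]},{"gripper":1,"offset":[0,0,0],"rotation":[0,0,0]},{"gripper":1,"offset":[0,0,0],"rotation":[0,0,0]},{"gripper":1,"offset":[0,0,1],"rotation":[0,0,0]},{"gripper":1,"offset":[0,0,1],"rotation":[0,0,0]},{"gripper":1,"offset":[0,0,1],"rotation":[0,0,0]}]' 80
```

```text
t: 12.5
tool_pos: [0.5066, 0.1749, 0.1077]
tool_rot: [2.745, 1.527, 0.002]
contact_force: [-0.1, -1.5, 7.3]
opening: 0.0592
grip_force: 85.1
```

```bash
python3 -m handwheel '[{"gripper":1,"offset":[0,0,0],"rotation":[0,0,0.05]},{"gripper":1,"offset":[0,0,0],"rotation":[0,0,0.1]},{"gripper":1,"offset":[0,0,0],"rotation":[0,0,0.15]},{"gripper":1,"offset":[0,0,0.5],"rotation":[0,0,0.2]},{"gripper":1,"offset":[0,0,1.2],"rotation":[0,0,0.25]},{"gripper":1,"offset":[0,0,1.8],"rotation":[0,0,0.3]},{"gripper":1,"offset":[0,0,2.3],"rotation":[0,0,0.35]},{"gripper":1,"offset":[0,0,2.3],"rotation":[0,0,0.35]}]' 80; python3 -c "
from station import ctrl;o=ctrl.get_obs();print(o['wrist_torque'])"
```

```text
t: 13.5
tool_pos: [0.5059, 0.1743, 0.1062]
tool_rot: [2.968, 1.027, -0.002]
contact_force: [-4.1, -3.5, 13.6]
opening: 0.0594
grip_force: 84.7
[-0.33064603  1.14924012  0.1521198 ]
```

```bash
python3 -m handwheel '[{"gripper":1,"offset":[0,0,0.5],"rotation":[0,0,0.05]},{"gripper":1,"offset":[0,0,1],"rotation":[0,0,0.1]},{"gripper":1,"offset":[0,0,1.5],"rotation":[0,0,0.15]},{"gripper":1,"offset":[0,0,2],"rotation":[0,0,0.2]},{"gripper":1,"offset":[0,0,2.5],"rotation":[0,0,0.25]},{"gripper":1,"offset":[0,0,3.1],"rotation":[0,0,0.3]},{"gripper":1,"offset":[0,0,3.7],"rotation":[0,0,0.35]},{"gripper":1,"offset":[0,0,3.9],"rotation":[0,0,0.35]}]' 80; python3 -c "
from station import ctrl;o=ctrl.get_obs();print(o['wrist_torque'])"
```

```text
t: 14.5
tool_pos: [0.5068, 0.1754, 0.1023]
tool_rot: [-3.102, -0.492, -0.003]
contact_force: [-1.8, 0.1, 10.8]
opening: 0.0592
grip_force: 85.8
[-0.07069838  0.32220907 -0.39798314]
```

```bash
python3 -m handwheel '[{"gripper":1,"offset":[0,0,0.5],"rotation":[0,0,0.05]},{"gripper":1,"offset":[0,0,1],"rotation":[0,0,0.1]},{"gripper":1,"offset":[0,0,1.6],"rotation":[0,0,0.15]},{"gripper":1,"offset":[0,0,2.2],"rotation":[0,0,0.2]},{"gripper":1,"offset":[0,0,2.7],"rotation":[0,0,0.25]},{"gripper":1,"offset":[0,0,3.2],"rotation":[0,0,0.3]},{"gripper":1,"offset":[0,0,3.8],"rotation":[0,0,0.35]},{"gripper":1,"offset":[0,0,4],"rotation":[0,0,0.35]}]' 80; python3 -c "
from station import ctrl;o=ctrl.get_obs();print(o['wrist_torque'])"
```

```text
t: 15.5
tool_pos: [0.5066, 0.1753, 0.0986]
tool_rot: [-3.14, 0.056, -0.002]
contact_force: [-4.1, -1.1, 14.0]
opening: 0.0595
grip_force: 85.7
[ 0.1030676   0.71564396 -0.3791306 ]
```

```bash
python3 -m handwheel '[{"gripper":1,"offset":[0,0,0.5],"rotation":[0,0,0.05]},{"gripper":1,"offset":[0,0,1],"rotation":[0,0,0.1]},{"gripper":1,"offset":[0,0,1.5],"rotation":[0,0,0.15]},{"gripper":1,"offset":[0,0,2],"rotation":[0,0,0.2]},{"gripper":1,"offset":[0,0,2.3],"rotation":[0,0,0.25]},{"gripper":1,"offset":[0,0,2.4],"rotation":[0,0,0.3]},{"gripper":1,"offset":[0,0,2.4],"rotation":[0,0,0.3]},{"gripper":1,"offset":[0,0,2.4],"rotation":[0,0,0.3]}]' 80; python3 -c "
from station import ctrl;o=ctrl.get_obs();print(o['wrist_torque'])"
```

```text
t: 16.5
tool_pos: [0.5067, 0.1751, 0.0969]
tool_rot: [-3.097, 0.522, -0.001]
contact_force: [-4.3, -2.0, 16.9]
opening: 0.0594
grip_force: 85.1
[-0.1061421   1.15931148  0.06095704]
```

```bash
python3 -m handwheel '[{"gripper":1,"offset":[0,0,0.2],"rotation":[0,0,0.03]},{"gripper":1,"offset":[0,0,0.4],"rotation":[0,0,0.06]},{"gripper":1,"offset":[0,0,0.6],"rotation":[0,0,0.09]},{"gripper":1,"offset":[0,0,0.8],"rotation":[0,0,0.11]},{"gripper":1,"offset":[0,0,1],"rotation":[0,0,0.11]},{"gripper":1,"offset":[0,0,1],"rotation":[0,0,0.11]},{"gripper":1,"offset":[0,0,1],"rotation":[0,0,0.11]},{"gripper":1,"offset":[0,0,1],"rotation":[0,0,0.11]}]' 80; python3 - <<'E'
from station import ctrl
o=ctrl.get_obs();print(o['wrist_torque'])
E
```

```text
t: 17.5
tool_pos: [0.507, 0.1752, 0.0968]
tool_rot: [-3.064, 0.69, -0.002]
contact_force: [-6.2, -1.6, 20.7]
opening: 0.0596
grip_force: 84.1
[-0.02843345  1.34603442  0.30866657]
```

The cup has stopped sinking under more force after about 84° of turn, so it's probably seated. I'll release and look.

```bash
python3 -m handwheel '[{"gripper":1,"offset":[0,0,-2],"rotation":[0,0,0]},{"gripper":0.3,"offset":[0,0,-2],"rotation":[0,0,0]},{"gripper":-0.3,"offset":[0,0,-2],"rotation":[0,0,0]},{"gripper":-1,"offset":[0,0,-2],"rotation":[0,0,0]},{"gripper":-1,"offset":[0,0,-2],"rotation":[0,0,0]},{"gripper":-1,"offset":[0,0,-30],"rotation":[0,0,0]},{"gripper":-1,"offset":[0,0,-70],"rotation":[0,0,0]},{"gripper":-1,"offset":[0,0,-110],"rotation":[0,0,0]}]' 80
python3 - <<'E'
from station import ctrl
from h import *
import pickle
I={n:ctrl.get_image(n) for n in("scene","top")}; pickle.dump(I,open("I3.pkl","wb"))
a=I["scene"]["image"][190:280,200:300,::-1]
cv2.imwrite("pics/c8.png",cv2.resize(a,None,fx=6,fy=6,interpolation=cv2.INTER_CUBIC))
E
```

```text
t: 18.5
tool_pos: [0.505, 0.1746, 0.2025]
tool_rot: [3.063, -0.692, -0.004]
contact_force: [0.2, -0.2, -0.6]
opening: 0.0854
grip_force: 0.0
```

View pics/c8.png

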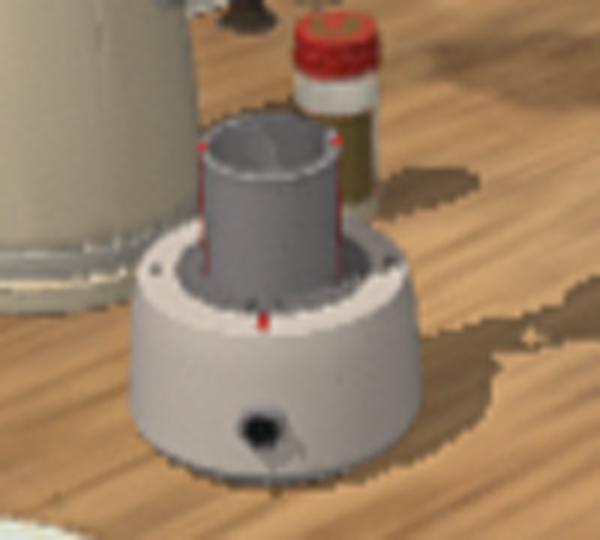

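The stripes sit at (203,147) and (337,141), close in line with the black stop dots. I'll check height and angle.

```bash
python3 - <<'E'
from h import *; import pickle
for k,s,o,L in(("I2",5,(200,170),[(230,177),(222,224)]),("I3",6,(200,190),[(337,141),(203,147)])):
    d=pickle.load(open(k+".pkl","rb"))["scene"]
    P=[(np.array(p)+.5)/s-.5+o for p in L]
    for z in(.137,.140,.143,.1485,.1515,.1545):
        X=np.array([ray(d,*p,z) for p in P]); e=X[0]-X[1]; print(k,z,X.mean(0)[:2].round(4),np.degrees(np.arctan2(e[1],e[0])).round(1),np.linalg.norm(e).round(4))
E
```

```text
I2 0.137 [0.5271 0.1549] -43.9 0.0591
I2 0.14 [0.5222 0.1589] -43.9 0.0588
I2 0.143 [0.5172 0.1629] -43.9 0.0584
I2 0.1485 [0.5082 0.1704] -43.9 0.0578
I2 0.1515 [0.5033 0.1744] -43.9 0.0574
I2 0.1545 [0.4983 0.1784] -43.9 0.0571
I3 0.137 [0.5086 0.171 ] -126.3 0.0586
I3 0.14 [0.5037 0.175 ] -126.3 0.0582
I3 0.143 [0.4989 0.1789] -126.3 0.0579
I3 0.1485 [0.49   0.1861] -126.3 0.0573
I3 0.1515 [0.4852 0.1901] -126.3 0.0569
I3 0.1545 [0.4804 0.194 ] -126.3 0.0566
```

```bash
python3 -c "
from station import ctrl;print(ctrl.finish_job())"
```

```text
the job is handed in; nothing more can be done
None
```

The job is handed in at about 18.5 s of robot time, verdict not shown: the cup stood free in the notches, was regrasped and twisted about 82° clockwise, and by camera measurement is upright, released and seated at about 40 mm.

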